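Empty the walnut bin of the counter organiser into the bowl

TASK

The organiser bin with the walnuts in it needs washing. Lift it straight up out of the organiser, keeping it level until it is clear, tip all four walnuts into the steel bowl, then set the empty bin down gently, standing upright in the middle of the grey drying mat. Leave the other two bins in their places and do not push the bowl, mug, jar or sugar pot about.

Things in the scene. Friction and masses are not known exactly. Their poses are not given: they have to be found in the camera images.
- frame: bamboo organiser frame, 125 (x) x 241 (y) mm, 45 mm high, fixed to the counter; origin under its centre, x towards its far long side, z up. Three open-topped slots centred at y = -78, 0, +78 mm, each 113 (x) x 73 (y) mm inside, floor 4 mm thick, walls 5 to 6 mm. Each holds one bin with 1.5 mm clearance all round
- nut_bin: white plastic insert bin with four loose walnuts, 110 (x) x 70 (y) mm, 55 mm high, walls 3 mm, 0.09 to 0.18 kg; in any one of the slots, parallel to the frame, on the slot floor, rim 14 mm above the frame. Origin under its centre, z up. Upright walls at +x, +y, -y; inside its -x half a ramp rises at about 50 degrees from the floor to the lip at the -x end of the rim
- bin_tab (a point): middle of the nut_bin's grip tab, an upright plate standing on its +x wall: 10 mm thick (bin x, +45 to +55 mm), 40 mm wide (y), top 95 mm above the bin's origin, 40 mm above the rim. The point is at (50, 0, 75) mm in the bin's frame, axes as the bin
- bin_lip (a point): middle of the nut_bin's pouring lip, at (-55, 0, 55) mm in the bin's frame; axes as the bin. Tipped with this end down, the walnuts start rolling out over the lip at about 55 degrees and all are out by 80 degrees
- walnut1: walnut, a ball of 28 mm diameter, 12 g, rolls freely; origin at its centre; starts loose on the floor of nut_bin
- walnut2: walnut, a ball of 28 mm diameter, 12 g, rolls freely; origin at its centre; starts loose on the floor of nut_bin
- walnut3: walnut, a ball of 28 mm diameter, 12 g, rolls freely; origin at its centre; starts loose on the floor of nut_bin
- walnut4: walnut, a ball of 28 mm diameter, 12 g, rolls freely; origin at its centre; starts loose on the floor of nut_bin
- bowl: round stainless steel bowl, rim diameter 156 mm, 55 mm high, open on top, standing loose on the counter, 0.4 kg; origin under its centre, z up
- mat: flat grey drying mat with ribs, 170 (x) x 140 (y) mm, 3 mm thick, fixed on the counter; origin under its centre, z up. The bowl and the mat may have changed places
- capsule_bin: white plastic insert bin of the same shape as nut_bin (110 x 70 x 55 mm plus grip tab) seated in its own slot of the frame, holding coffee capsules; origin and axes as nut_bin. Bystander: stays seated.
- tea_bin: white plastic insert bin of the same shape as nut_bin (110 x 70 x 55 mm plus grip tab) seated in its own slot of the frame, holding paper tea sachets; origin and axes as nut_bin. Bystander: stays seated.
- sugar_pot: lidded steel sugar pot, 94 mm diameter, 99 mm high, origin under its centre. Bystander
- mug: white mug, 76 mm diameter, 85 mm high, handle at its +y, origin under its centre. Bystander
- jar: amber glass jar, 60 mm diameter, 90 mm high, origin under its centre. Bystander
Not all that is in view belongs to the job. Leave any green look-alike of the nut_bin alone. What is shaped like the bowl but red is not meant.

How it is judged (in metres and radians):
On the way, in this order (a step that is already met when the one before it is completed fails the run):
1. the walnut bin is lifted clear of the frame, still level, with all four walnuts in it (z of nut_bin in the frame of frame above 0.05 m and angle between nut_bin's own z axis and vertical below 0.3 rad and x of walnut1 in the frame of nut_bin between -0.06 and 0.06 m and y of walnut1 in the frame of nut_bin between -0.04 and 0.04 m and z of walnut1 in the frame of nut_bin between 0 and 0.06 m and x of walnut2 in the frame of nut_bin between -0.06 and 0.06 m and y of walnut2 in the frame of nut_bin between -0.04 and 0.04 m and z of walnut2 in the frame of nut_bin between 0 and 0.06 m and x of walnut3 in the frame of nut_bin between -0.06 and 0.06 m and y of walnut3 in the frame of nut_bin between -0.04 and 0.04 m and z of walnut3 in the frame of nut_bin between 0 and 0.06 m and x of walnut4 in the frame of nut_bin between -0.06 and 0.06 m and y of walnut4 in the frame of nut_bin between -0.04 and 0.04 m and z of walnut4 in the frame of nut_bin between 0 and 0.06 m), for 0.1 s.
2. all four walnuts have been tipped into the bowl (horizontal distance between each of walnut1, walnut2, walnut3, walnut4 and bowl below 0.07 m and z of walnut1 in the frame of bowl between 0 and 0.06 m and z of walnut2 in the frame of bowl between 0 and 0.06 m and z of walnut3 in the frame of bowl between 0 and 0.06 m and z of walnut4 in the frame of bowl between 0 and 0.06 m), for 0.2 s.
At the end, for the whole second after the job is handed in: all four walnuts lie in the bowl (within 70 mm of its axis and no higher than 60 mm over its base), the bowl upright; the empty bin stands upright (within 0.1 rad) and still on the mat, its centre within 45 mm of the mat's centre; the other two bins are seated in their slots (moved less than 10 mm) (all of step 2 and horizontal distance between nut_bin and mat below 0.045 m and angle between each of nut_bin, bowl, capsule_bin, tea_bin's own z axis and vertical below 0.1 rad and z of nut_bin in the frame of mat between -0.002 and 0.008 m and linear speed of nut_bin below 0.02 m/s and distance of each of capsule_bin, tea_bin from where it was at the start of the episode below 0.01 m); the robot touches nothing.
It fails at once if the walnut bin is tipped by more than 0.3 rad while it is still inside the frame (angle between nut_bin's own z axis and vertical above 0.3 rad and x of nut_bin in the frame of frame between -0.05 and 0.05 m and y of nut_bin in the frame of frame between -0.11 and 0.11 m and z of nut_bin in the frame of frame below 0.035 m).
It fails at once if the walnut bin is let fall (moving down or aside at over 0.6 m/s with no finger on it) (linear speed of nut_bin above 0.6 m/s and contact force between nut_bin and the fingers below 0.05 N).
It fails at once if another bin is pulled out of its slot by 30 mm or more (distance of any of capsule_bin, tea_bin from where it was at the start of the episode above 0.03 m).
It fails at once if the bowl is pushed more than 40 mm (distance of bowl from where it was at the start of the episode above 0.04 m).
It fails at once if the sugar pot, mug or jar is moved more than 30 mm (distance of any of sugar_pot, mug, jar from where it was at the start of the episode above 0.03 m).
It also fails if it takes over 54 s, if anything falls off the work surface, if the arm or the gripper's body presses on something with over 40 N, if the wrist force passes 120 N, or if a joint passes its speed limit or range.

ROBOT

A 6-joint arm with a two-finger parallel gripper is mounted at the origin on the work surface. World frame = base frame: x ahead of the robot, y to its left, z up, the work surface at z = 0. Lengths are in mm, angles in rad, forces in N, time in s.
With the tool pointing down it reaches from about 275 to 750 mm from the base axis. Payload 10.2 kg.
Tool frame: the origin (TCP) lies between the finger pads; the fingertips stand 17 mm ahead of it and the grasp point (between the pads) lies 2 mm behind it; z points along the fingers, y is the line along which they close (so a half turn about z gives the same grasp; the last joint's range is limited). The gripper opens to 85 mm and grips with 20 to 120 N. Pads are 22 mm wide; open, the fingers measure 114 mm over their backs; the gripper's body (76 mm by 85 mm) begins 54 mm behind the grasp point. The pads swing forward as they close: fully open they stand 13 mm farther back than shut.
Start: joints at [-1.37, 0.313, 1.498, -0, 1.331, -0.223], TCP at [215.883, -478.567, 248.294] pointing down, gripper open.
Joint ranges: [-2.94, 2.94], [-0.97, 2.17], [0.19, 2.56], [-1.23, 4.37], [0.02, 3.11], [-2.88, 2.88]. Speed limits (rad/s): [2.39, 2.39, 3.01, 3.14, 3.14, 3.14].

INTERFACE

Orientations are given as a unit quaternion [w, x, y, z].
In Python, from rig import * gives the robot as it stands.
- The arm moves only by the tool step_arm, never from a script. Its argument "commands" is text: rows parted by semicolons, each of 7 numbers parted by spaces: the opening, from 0 (shut) to 1 (fully open), then the shift along the tool's x, y, z in cm, then the turn, a rotation vector about the tool's x, y, z in rad. In form: hand x y z rx ry rz; .... A call has 1 to 20 rows; each row is the pose to reach, as a shift and turn from the pose commanded when the call began, along the tool's axes at that moment; what a row does not reach only later rows make up. A row lasts 1/12 s, in which the tool goes at most 41.7 mm and 7.16 degrees, less where a joint would pass 70% of its speed; a pose out of reach is approached as far as the arm can. A call with a gripper value outside its range is refused whole. The fingers move at their own pace and stop on an object; "newtons" is the grip in N (left out, the last holds). Time passes only in rows, so rows that repeat a pose let the fingers close. It gives the time, the measured TCP pose, the force, the opening and the grip force at its end, in the units of the state.
- sense(): the state, without advancing time (a new reading comes with each control period).
- capture(name): name is "scene" or "top" or "wrist"; returns the picture (480x640x3 uint8, red, green, blue); there is no depth.
- camera_model(name): a dict with "mtx" (3x3 intrinsics, pixels), "k1" (the pictures are not rectified: a ray, as slopes to the right and down, at radius r is drawn at 1 + k1 r^2 times it, then the intrinsics apply), "eye" and "rotation" of the camera in the world. Camera axes: x right, y down, z forward; pixel columns grow to the right and rows downward; lengths in mm; the calibration is good to about 2 mm. A picture is of the moment at which its call begins: read the wrist's pose just before it. camera_model takes no time and is no camera call; for the wrist camera it gives the pose at the moment of the call.
- finish_job(): hands the job in; it is judged then, once.
Trained networks look in the newest picture that a camera, given by its name, has taken for a name from the list of things; names that differ only in an ending like _2 or _b are one class to them, and where a whole thing is asked for, a point or a joint stands for the part that bears it (a point fixed in the world has none). Each returns a list of dicts, best first, with "score" (0 to 1); they miss things now and then, are a little off and sometimes report something else, mostly with a low value. They report only what shows in the picture. A call takes as long as a camera call. They do not tell look-alikes from the thing itself.
- search_frame(camera, label): "rect" ([centre column, centre row, width, height] in pixels, round what is visible of it).
- trace(camera, label): "mask" (480x640 bool, what is visible of it) and "rect" ([centre column, centre row, width, height] in pixels, round what is visible of it).
- spot_point(camera, label): "xy" ([column, row] in pixels: a listed point, or the origin of a listed thing).
The state is a dict: "time_s": time; "joints": joint angles; "dq": joint speeds; "tau": joint torques, N m; "eef_pos": TCP position; "ee_rot": TCP orientation; "force": force on the tool from outside, world axes, zero at the start; "wrist_torque": the same for the moment, N m; "grip_width": opening from 0.0 (shut) to 1.0 (fully open); "grip_force": force on a finger pad.
Only numpy, scipy, OpenCV 4.12 (cv2) and the standard library are available. Lean on these libraries where they do the work, as an engineer would, in place of code of your own. Each camera call takes 0.05 s, during which the arm holds its last target. There are 200 camera calls.

## Working session

There is one attempt and no reset: what is moved stays moved. The work goes in short steps, Python scripts to look and compute and a tool call to move; the robot and the scene stay as the last step left them, time stands still between calls to the robot, and variables do not carry over. Pictures are saved under pics/ and viewed, at most 10 in all, crops included, and the job is handed in when it is done.

Besides the shell and the picture viewer there is one more tool, called after "Request:" in YAML: its name, and indented under it one key for each argument. step_arm: Moves the arm, as the interface text tells. Its arguments: {"type":"object","properties":{"commands":{"type":"string"},"newtons":{"type":"number"}},"required":["commands"]}

```bash
mkdir -p pics; ls
python3 - <<'E'
from rig import *
import cv2
for n in("scene","top"):
    im=capture(n); cv2.imwrite(f"pics/{n}0.png",im[:,:,::-1])
    m=camera_model(n); print(n,m)
    for l in("nut_bin","bin_tab","bowl","mat","frame","walnut1","mug","jar","sugar_pot"):
        try: print(l,[(round(d["score"],2),[int(v) for v in d["rect"]]) for d in search_frame(n,l)][:4])
        except Exception as e: print(l,e)
print(sense())
E
```

```text
pics
scene {'mtx': array([[516.46130433,   0.        , 317.3963861 ],
       [  0.        , 516.46130433, 233.37397713],
       [  0.        ,   0.        ,   1.        ]]), 'k1': 0.033656713194701496, 'eye': array([1017.0847734 , -762.49567005,  745.62828138]), 'rotation': array([-0.42824869,  0.85833535,  0.25551618, -0.12072686])}
nut_bin [(0.86, [354, 212, 49, 31]), (0.77, [287, 184, 29, 43]), (0.23, [355, 345, 51, 63])]
bin_tab [(0.78, [352, 214, 56, 33]), (0.69, [288, 184, 36, 44]), (0.63, [428, 242, 31, 47])]
bowl [(0.7, [234, 329, 84, 68]), (0.56, [138, 301, 85, 65])]
mat []
frame [(0.58, [361, 214, 76, 73])]
walnut1 [(0.61, [361, 221, 2, 5])]
mug [(0.64, [391, 277, 44, 61])]
jar [(0.59, [365, 197, 49, 28]), (0.57, [427, 243, 30, 49])]
sugar_pot [(0.89, [355, 346, 56, 65])]
top {'mtx': array([[474.86491879,   0.        , 312.20659248],
       [  0.        , 474.86491879, 240.67287704],
       [  0.        ,   0.        ,   1.        ]]), 'k1': 0.01950412524031916, 'eye': array([ 440.03378818,  -21.29260253, 1026.22782839]), 'rotation': array([ 0.04303796, -0.70505045,  0.7071
[... 663 characters left out ...]
52, 43])]
{'time_s': 1.0, 'joints': array([-1.37040249e+00,  3.12882573e-01,  1.49770832e+00,  3.77544524e-06,
        1.33099854e+00, -2.23407495e-01]), 'dq': array([-0.00060011, -0.00062415,  0.00137603,  0.00074797, -0.00173739,
       -0.00092574]), 'tau': array([ 1.17578375e-04, -4.12165368e+01, -2.59896344e+01, -1.36046419e-04,
        5.36448024e-04,  3.61160062e-05]), 'eef_pos': array([ 215.88162778, -478.56343531,  248.29996413]), 'ee_rot': array([1.63274324e-06, 9.77633031e-01, 2.10317992e-01, 1.81504096e-06]), 'force': array([-0.21162741, -0.01534266,  0.61536096]), 'wrist_torque': array([ 0.02846602,  0.01673042, -0.03408149]), 'grip_force': 0.0, 'grip_width': 1.0009885649253347}
```

View pics/top0.png

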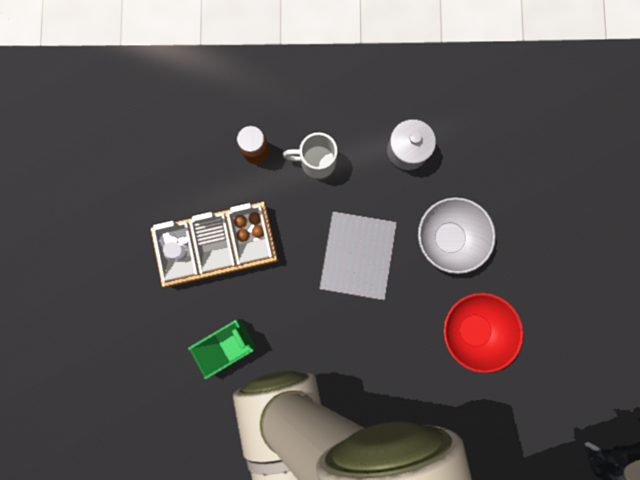

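View pics/scene0.png

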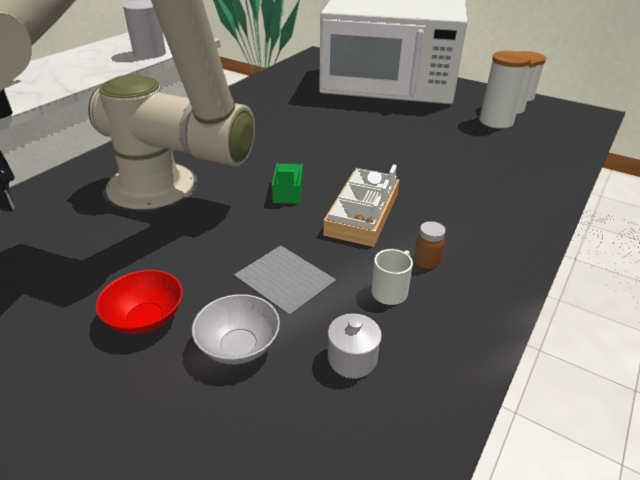

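```bash
python3 -c "
import cv2
im=cv2.imread('pics/top0.png')[190:290,150:300]
cv2.imwrite('pics/crop0.png',cv2.resize(im,(750,500),interpolation=cv2.INTER_CUBIC))"
```

```text
(no output)
```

View pics/crop0.png

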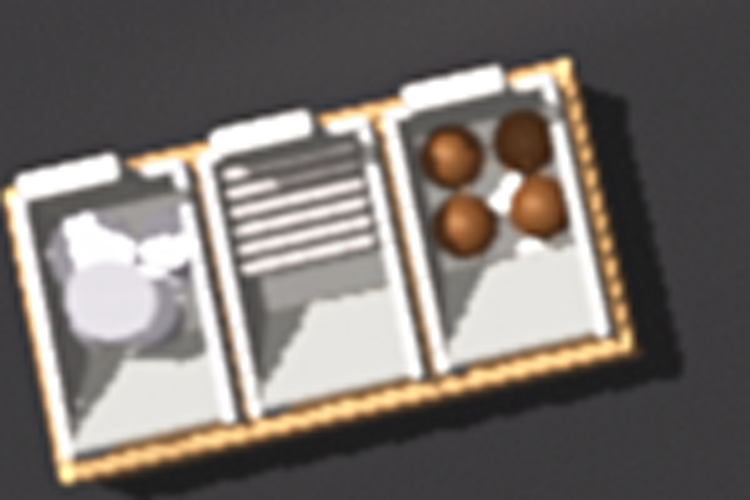

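The top view shows three white bins in the frame. The candidates for `nut_bin` are:
- (249,235): white with four brown walnuts, so this is the `nut_bin`. The crop confirms it, in the right-hand slot with its tab at the top.
- (212,240): white with tea sachets.
- (175,250): white with capsules.
- (221,349): the green look-alike.

The bowl is the steel one at (457,236), not the red one at (484,333). The mat is at (358,255).

```bash
cat > h.py <<'E'
from rig import *
import numpy as np, cv2
from scipy.spatial.transform import Rotation as R
from scipy.optimize import least_squares
def Q(q): return R.from_quat(np.roll(q,-1))
def model(n):
    m=camera_model(n); return m,Q(m["rotation"]).as_matrix()
def proj(mm,P):
    m,A=mm; c=(np.atleast_2d(P)-m["eye"])@A; s=c[:,:2]/c[:,2:]
    s=s*(1+m["k1"]*(s**2).sum(1,keepdims=True))
    return s*[m["mtx"][0,0],m["mtx"][1,1]]+m["mtx"][:2,2]
def back(mm,uv,z):
    m,A=mm; d=(np.atleast_2d(uv)-m["mtx"][:2,2])/[m["mtx"][0,0],m["mtx"][1,1]]; s=d.copy()
    for _ in range(8): s=d/(1+m["k1"]*(s**2).sum(1,keepdims=True))
    r=np.c_[s,np.ones(len(s))]@A.T
    return m["eye"]+r*((z-m["eye"][2])/r[:,2:])
E
python3 - <<'E'
from h import *
mm=model("top"); np.set_printoptions(precision=1,suppress=True)
c=np.array([[263.6,202.4],[276.4,260],[152,228],[163.6,286]])
w=back(mm,c,45); L=np.array([[62.5,-120.5],[-62.5,-120.5],[62.5,120.5],[-62.5,120.5]])
def T(p,l): a=p[2]; return l@np.array([[np.cos(a),np.sin(a)],[-np.sin(a),np.cos(a)]])+p[:2]
s=least_squares(lambda p:(T(p,L)-w[:,:2]).ravel(),[450,150,.2]); print("frame",s.x[:2],"yaw %.3f"%s.x[2],s.fun)
print("bin",T(s.x,np.array([[0,-78]])),"tab",T(s.x,np.array([[50,-78]])))
t=np.c_[T(s.x,np.array([[45,-98],[55,-98],[55,-58],[45,-58]])),np.full(4,99)]
print("tab top px crop",(proj(mm,t)-[150,190])*5)
capture("top")
for l,z in(("bowl",55),("mat",3)):
    for d in trace("top",l)[:2]:
        k=max(cv2.findContours(d["mask"].astype(np.uint8),0,1)[0],key=len)[:,0]
        p=back(mm,k.astype(float),z)[:,:2].astype(np.float32)
        print(l,d["score"],d["rect"],cv2.minAreaRect(p),cv2.minEnclosingCircle(p))
E
```

```text
frame [538.9 198.2] yaw 0.225 [ 0.6 -0.9 -0.1 -1.2  0.2  0.9 -0.8  1.2]
bin [[556.3 122.2]] tab [[605.  133.3]]
tab top px crop [[508.5  90.1]
 [503.2  65.9]
 [404.7  88.5]
 [409.9 112.8]]
bowl 0.62 [456.6, 237.2, 75.4, 73.3] ((555.0655517578125, -301.58599853515625), (152.57571411132812, 151.36163330078125), 43.87233352661133) ((555.42724609375, -301.7975769042969), 77.33372497558594)
bowl 0.61 [484.2, 334.8, 77.2, 80.7] ((358.1885681152344, -346.5361328125), (154.19442749023438, 154.07559204101562), 43.513179779052734) ((357.6669921875, -347.5129699707031), 79.05518341064453)
mat 0.98 [358.6, 254.3, 75.3, 86.8] ((518.907958984375, -104.42159271240234), (140.51040649414062, 170.01177978515625), 80.4724349975586) ((518.3093872070312, -104.78732299804688), 107.40869903564453)
```

Request:
step_arm:
  commands: "1 60.6 -39.8 4 0 0 -1.373;1 60.6 -39.8 4 0 0 -1.373;1 60.6 -39.8 4 0 0 -1.373;1 60.6 -39.8 4 0 0 -1.373;1 60.6 -39.8 4 0 0 -1.373;1 60.6 -39.8 4 0 0 -1.373;1 60.6 -39.8 4 0 0 -1.373;1 60.6 -39.8 4 0 0 -1.373;1 60.6 -39.8 4 0 0 -1.373;1 60.6 -39.8 4 0 0 -1.373;1 60.6 -39.8 4 0 0 -1.373;1 60.6 -39.8 4 0 0 -1.373;1 60.6 -39.8 4 0 0 -1.373;1 60.6 -39.8 4 0 0 -1.373;1 60.6 -39.8 4 0 0 -1.373;1 60.6 -39.8 4 0 0 -1.373;1 60.6 -39.8 4 0 0 -1.373;1 60.6 -39.8 4 0 0 -1.373;1 60.6 -39.8 4 0 0 -1.373;1 60.6 -39.8 4 0 0 -1.373"

```text
time_s: 2.82
eef_pos: [604.5, 133.9, 207.7]
ee_rot: [-0.0, 0.622, 0.783, -0.0]
force: [-0.9, -0.2, -0.6]
grip_width: 1.001
grip_force: 0.0
```

Run:
```python
from h import *
np.set_printoptions(precision=3,suppress=True)
s=sense(); print(s["time_s"],s["joints"],s["eef_pos"],Q(s["ee_rot"]).as_matrix())
mm=model("wrist"); im=capture("wrist")[:,:,::-1].copy()
print(mm[0]["eye"],[(d["score"],d["xy"],back(mm,[d["xy"]],79)) for d in spot_point("wrist","bin_tab")])
c,n=np.cos(.225),np.sin(.225); A=np.array([[c,-n],[n,c]])
L=[[45,-20],[55,-20],[55,20],[45,20]]
P=np.c_[(A@np.array(L).T).T+[556.3,122.2],np.full(4,99)]
cv2.polylines(im,[proj(mm,P).astype(int)],True,(0,0,255),1)
P=np.c_[(A@np.array([[-55,-35],[55,-35],[55,35],[-55,35]]).T).T+[556.3,122.2],np.full(4,59)]
cv2.polylines(im,[proj(mm,P).astype(int)],True,(255,0,0),1)
cv2.imwrite("pics/w1.png",im)
```

```text
2.8167 [ 0.029  0.552  1.249 -0.     1.341 -0.198] [604.524 133.933 207.698] [[-0.226  0.974 -0.001]
 [ 0.974  0.226 -0.   ]
 [-0.    -0.001 -1.   ]]
[585.338 212.311 333.175] [(0.9, [317.8, 231.2], array([[602.094, 136.291,  79.   ]])), (0.57, [5.8, 160.0], array([[353.219, 138.161,  79.   ]]))]
```

View pics/w1.png

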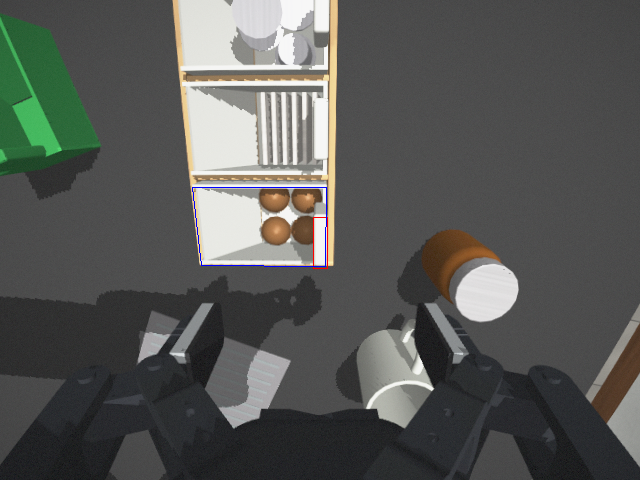

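The red (tab) and blue (rim) overlays sit on the walnut bin at (320,241) and (260,226) to within about 2 mm. I'll go down and grip.

Request:
step_arm:
  commands: "1 0 0 3 0 0 0;1 0 0 6 0 0 0;1 0 0 9 0 0 0;1 0 0 11 0 0 0;1 0 0 12 0 0 0;1 0 0 12.5 0 0 0;1 0 0 12.8 0 0 0;1 0 0 12.8 0 0 0;0 0 0 12.8 0 0 0;0 0 0 12.8 0 0 0;0 0 0 12.8 0 0 0;0 0 0 12.8 0 0 0;0 0 0 12.8 0 0 0;0 0 0 12.8 0 0 0;0 0 0 12.8 0 0 0;0 0 0 12.8 0 0 0;0 0 0 12.8 0 0 0;0 0 0 12.8 0 0 0;0 0 0 12.8 0 0 0;0 0 0 12.8 0 0 0"
  newtons: 70

```text
time_s: 4.58
eef_pos: [604.9, 133.5, 80.6]
ee_rot: [0.0, 0.623, 0.782, 0.0]
force: [1.6, 1.6, 3.7]
grip_width: 0.106
grip_force: 68.8
```

Gripped (0.106 × 85 ≈ 9 mm). Next is a straight lift.

Request:
step_arm:
  commands: "0 0 0 -0.5 0 0 0;0 0 0 -1 0 0 0;0 0 0 -2 0 0 0;0 0 0 -3 0 0 0;0 0 0 -4 0 0 0;0 0 0 -5 0 0 0;0 0 0 -6.5 0 0 0;0 0 0 -8 0 0 0;0 0 0 -9.5 0 0 0;0 0 0 -11 0 0 0;0 0 0 -12.5 0 0 0;0 0 0 -14 0 0 0;0 0 0 -15.5 0 0 0;0 0 0 -16.5 0 0 0;0 0 0 -17 0 0 0;0 0 0 -17 0 0 0;0 0 0 -17 0 0 0"

```text
time_s: 6.0
eef_pos: [604.4, 133.4, 249.8]
ee_rot: [-0.0, 0.623, 0.782, -0.0]
force: [0.4, -0.1, -2.1]
grip_width: 0.106
grip_force: 68.5
```

Run:
```python
from h import *
np.set_printoptions(precision=3,suppress=True)
s=sense(); print(s["time_s"],s["joints"],s["eef_pos"],s["force"],s["grip_width"])
cv2.imwrite("pics/s2.png",capture("scene")[100:340,200:520,::-1].repeat(2,0).repeat(2,1))
```

```text
6.0 [ 0.028  0.524  1.184  0.     1.434 -0.198] [604.391 133.434 249.839] [ 0.354 -0.149 -2.132] 0.10567015179706103
```

View pics/s2.png

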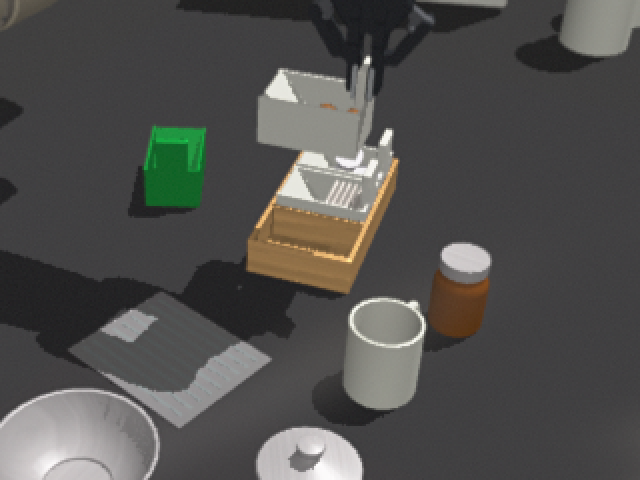

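The bin hangs level with the walnuts inside (picture centre (315,110)), and the other two bins are still seated. I'll carry it to the pre-pour pose beside the bowl.

Request:
step_arm:
  commands: "0 -0.5 -0.1 0 0 0 -0.02;0 -1.5 -0.3 0 0 0 -0.05;0 -3 -0.5 0 0 0 -0.09;0 -5 -0.9 0 0 0 -0.14;0 -7 -1.3 0 0 0 -0.19;0 -9.2 -1.7 0 0 0 -0.25;0 -11.5 -2.1 0 0 0 -0.31;0 -13.8 -2.5 0 0 0 -0.37;0 -16.1 -2.9 0 0 0 -0.43;0 -18.4 -3.3 0 0 0 -0.5;0 -20.7 -3.7 0 0 0 -0.56;0 -23 -4.1 0 0 0 -0.62;0 -25.2 -4.5 0 0 0 -0.68;0 -27.2 -4.9 0 0 0 -0.73;0 -28.9 -5.2 0 0 0 -0.78;0 -30.2 -5.4 0 0 0 -0.82;0 -31 -5.6 0 0 0 -0.84;0 -31.3 -5.6 0 0 0 -0.844;0 -31.3 -5.6 0 0 0 -0.844;0 -31.3 -5.6 0 0 0 -0.844"

```text
time_s: 7.72
eef_pos: [620.1, -183.7, 249.8]
ee_rot: [-0.0, 0.248, 0.969, 0.0]
force: [0.3, 0.3, -1.8]
grip_width: 0.104
grip_force: 68.5
```

```bash
cat > plan.py <<'E'
from h import *
np.set_printoptions(precision=3,suppress=True)
def rel(ths,lips,phi,B,s=None):
    s=s or sense(); p0=s["eef_pos"]; R0=Q(s["ee_rot"]).as_matrix()
    tb=np.array([[0,1,0],[1,0,0],[0,0,-1.]]).T
    for th,l in zip(ths,lips):
        Rb=(R.from_euler("z",phi)*R.from_euler("y",-np.radians(th))).as_matrix()
        p=l+Rb@np.array([105,0,21.6])
        print(int(th),(R0.T@(p-p0)/10).round(1),R.from_matrix(R0.T@Rb@tb).as_rotvec().round(3),p.round())
E
python3 - <<'E'
from plan import *
s=sense(); print(s["time_s"],s["joints"],s["eef_pos"],s["force"])
phi=1.07; d=np.array([np.cos(phi),np.sin(phi)]); b=np.array([555,-302.])+30*d
th=[0,10,20,30,40,48,56,64,72,80,86]; z=[220,195,170,145,125,112,98,88,82,78,78]
rel(th,[np.r_[b,k] for k in z],phi,b)
E
```

```text
7.7167 [-0.469  0.591  1.077  0.     1.474 -1.538] [ 620.099 -183.669  249.774] [ 0.263  0.267 -1.792]
0 [ 0.  -0.   0.8] [ 0.    -0.001 -0.   ] [ 620. -184.  242.]
10 [ 0.  -0.5  1.5] [-0.174 -0.001 -0.001] [ 617. -188.  235.]
20 [ 0.  -1.4  2.4] [-0.349 -0.001 -0.001] [ 613. -196.  226.]
30 [ 0.  -2.5  3.4] [-0.523 -0.001 -0.001] [ 608. -205.  216.]
40 [ 0.  -3.9  4.1] [-0.698 -0.001 -0.001] [ 601. -217.  209.]
48 [ 0.  -5.1  4.5] [-0.838 -0.001 -0.001] [ 595. -228.  204.]
56 [ 0.  -6.4  5.3] [-0.977 -0.001 -0.001] [ 589. -240.  197.]
64 [ 0.  -7.8  5.8] [-1.117 -0.001 -0.001] [ 582. -252.  192.]
72 [ 0.  -9.3  6.1] [-1.256 -0.001 -0.001] [ 575. -265.  189.]
80 [  0.  -10.8   6.5] [-1.396 -0.001 -0.001] [ 568. -278.  185.]
86 [  0.  -11.9   6.6] [-1.501 -0.001 -0.001] [ 563. -288.  184.]
```

Request:
step_arm:
  commands: "0 0 0 0.5 -0.04 0 0;0 0 -0.2 1 -0.1 0 0;0 0 -0.5 1.5 -0.174 0 0;0 0 -0.9 1.9 -0.26 0 0;0 0 -1.4 2.4 -0.349 0 0;0 0 -1.9 2.9 -0.436 0 0;0 0 -2.5 3.4 -0.523 0 0;0 0 -3.2 3.8 -0.61 0 0;0 0 -3.7 4 -0.67 0 0;0 0 -3.9 4.1 -0.698 0 0;0 0 -3.9 4.1 -0.698 0 0"

```text
time_s: 8.63
eef_pos: [600.9, -218.7, 208.3]
ee_rot: [0.084, 0.234, 0.91, 0.332]
force: [0.2, 0.5, -1.9]
grip_width: 0.107
grip_force: 68.6
```

Run:
```python
from plan import *
s=sense(); print(s["time_s"],s["joints"],s["eef_pos"],s["force"])
phi=1.07; d=np.array([np.cos(phi),np.sin(phi)]); b=np.array([555,-302.])+30*d
th=[40,44,48,52,56,60,64,68,72,76,80,84,86]; z=[125,118,112,105,98,93,88,85,82,80,78,78,78]
rel(th,[np.r_[b,k] for k in z],phi,b)
im=capture("scene")[:,:,::-1]; cv2.imwrite("pics/s3.png",im)
```

```text
8.6333 [-0.774  0.634  1.262  0.67   1.491 -1.983] [ 600.947 -218.712  208.287] [ 0.194  0.502 -1.879]
40 [0.  0.2 0. ] [ 0.    -0.001 -0.002] [ 601. -217.  209.]
44 [ 0.  -0.5 -0.2] [-0.07  -0.001 -0.002] [ 598. -223.  206.]
48 [ 0.  -1.1 -0.4] [-0.139 -0.001 -0.002] [ 595. -228.  204.]
52 [ 0.  -1.8 -0.6] [-0.209 -0.001 -0.003] [ 592. -234.  201.]
56 [ 0.  -2.6 -0.7] [-0.279 -0.001 -0.003] [ 589. -240.  197.]
60 [ 0.  -3.3 -1. ] [-0.349 -0.001 -0.003] [ 586. -246.  195.]
64 [ 0.  -4.  -1.2] [-0.419 -0.001 -0.003] [ 582. -252.  192.]
68 [ 0.  -4.7 -1.6] [-0.489 -0.    -0.003] [ 579. -259.  190.]
72 [ 0.  -5.3 -1.9] [-0.558 -0.    -0.003] [ 575. -265.  189.]
76 [ 0.  -6.  -2.3] [-0.628 -0.    -0.003] [ 572. -272.  187.]
80 [ 0.  -6.7 -2.6] [-0.698 -0.    -0.003] [ 568. -278.  185.]
84 [ 0.  -7.3 -3.1] [-0.768 -0.    -0.003] [ 564. -285.  185.]
86 [ 0.  -7.6 -3.3] [-0.803 -0.    -0.003] [ 563. -288.  184.]
```

View pics/s3.png

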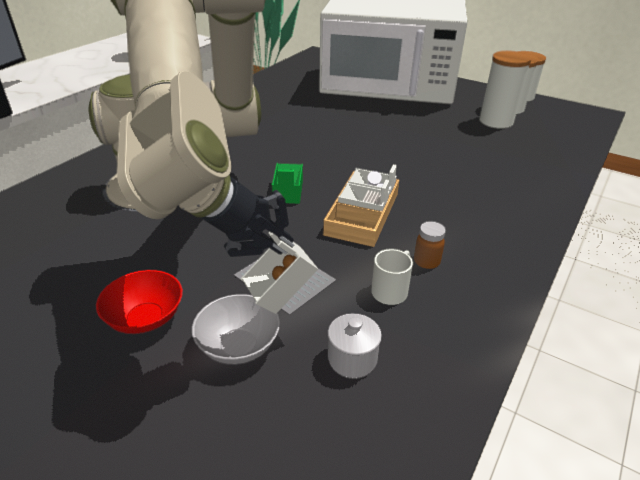

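The bin is tilted 40° with its lip over the bowl's near side at (265,300), and all the walnuts are still inside. I'll pour slowly, about 2–4° per row.

Request:
step_arm:
  commands: "0 0 -0.2 -0.1 -0.035 0 0;0 0 -0.5 -0.2 -0.07 0 0;0 0 -1.1 -0.4 -0.139 0 0;0 0 -1.5 -0.5 -0.175 0 0;0 0 -1.8 -0.6 -0.209 0 0;0 0 -2.2 -0.7 -0.244 0 0;0 0 -2.6 -0.7 -0.279 0 0;0 0 -2.9 -0.9 -0.314 0 0;0 0 -3.3 -1 -0.349 0 0;0 0 -3.6 -1.1 -0.384 0 0;0 0 -4 -1.2 -0.419 0 0;0 0 -4.3 -1.4 -0.454 0 0;0 0 -4.7 -1.6 -0.489 0 0;0 0 -5 -1.7 -0.523 0 0;0 0 -5.3 -1.9 -0.558 0 0;0 0 -5.6 -2.1 -0.593 0 0;0 0 -6 -2.3 -0.628 0 0;0 0 -6.7 -2.6 -0.698 0 0;0 0 -7.3 -3.1 -0.768 0 0;0 0 -7.3 -3.1 -0.768 0 0"

```text
time_s: 10.35
eef_pos: [564.1, -286.1, 184.1]
ee_rot: [0.166, 0.186, 0.718, 0.65]
force: [0.1, -0.5, -2.5]
grip_width: 0.107
grip_force: 69.0
```

Request:
step_arm:
  commands: "0 0 -0.2 0 -0.035 0 0;0 0 -0.2 0 -0.035 0 0;0 0 -0.2 0 -0.035 0 0;0 0 -0.2 0 -0.035 0 0;0 0 -0.2 0 -0.035 0 0;0 0 -0.2 0 -0.035 0 0"

```text
time_s: 10.85
eef_pos: [565.1, -284.9, 184.6]
ee_rot: [0.169, 0.181, 0.709, 0.66]
force: [-0.2, 0.7, -0.8]
grip_width: 0.107
grip_force: 68.9
```

Run:
```python
from plan import *
s=sense(); print(s["time_s"],s["joints"],s["eef_pos"],s["force"],s["grip_width"])
im=capture("scene")[200:400,100:420,::-1]; a=capture("top")[140:340,320:640,::-1]
cv2.imwrite("pics/s4.png",cv2.resize(np.vstack([im,a]),None,fx=1.5,fy=1.5))
```

```text
10.85 [-1.005  0.939  1.239  1.206  1.934 -2.265] [ 565.077 -284.911  184.606] [-0.18   0.673 -0.815] 0.1069265712277137
```

View pics/s4.png

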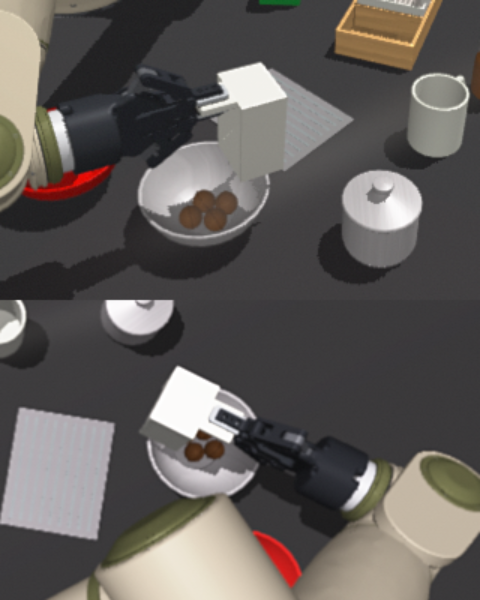

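All four walnuts lie in the bowl, at (208,210) in the scene crop, and the bowl, red bowl and sugar pot are in place. I'll raise the bin, level it, and carry it to the mat.

Run:
```python
from plan import *
phi=1.07; d=np.array([np.cos(phi),np.sin(phi)]); b=np.array([555,-302.])+30*d
th=[84,80,76,70,63,56,49,42,35,28,21,14,7,0,0]; z=[95,112,130,145,160,170,180,190,195,200,203,205,207,210,210]
b2=np.array([519,-104.5])-55*d
al=np.r_[np.zeros(3),.03,.07,.14,.23,.33,.44,.55,.66,.77,.88,.96,1]
rel(th,[np.r_[b+(b2-b)*a,k] for a,k in zip(al,z)],phi,b)
```

```text
84 [ 0.1  1.7 -0.1] [ 0.034 -0.     0.001] [ 564. -285.  202.]
80 [0.1 3.5 0.5] [ 0.104 -0.     0.001] [ 568. -278.  219.]
76 [0.1 5.4 1.1] [ 0.174 -0.     0.001] [ 572. -272.  237.]
70 [0.4 6.8 2.3] [ 0.279 -0.     0.001] [ 575. -258.  251.]
63 [0.9 8.2 3.8] [ 0.401 -0.     0.001] [ 578. -242.  263.]
56 [1.8 8.9 5.5] [ 0.523 -0.     0.001] [ 578. -223.  269.]
49 [3.  9.4 7.3] [ 0.645 -0.     0.001] [ 577. -201.  273.]
42 [4.2 9.8 9.1] [0.768 0.    0.001] [ 575. -179.  276.]
35 [ 5.6  9.6 10.9] [0.89  0.    0.001] [ 571. -157.  273.]
28 [ 7.   9.3 12.6] [1.012 0.    0.001] [ 567. -136.  268.]
21 [ 8.4  8.7 14.2] [1.134 0.    0.001] [ 562. -115.  261.]
14 [ 9.8  7.8 15.6] [1.256 0.    0.001] [557. -96. 251.]
7 [11.2  6.9 17. ] [1.378 0.    0.001] [551. -78. 241.]
0 [12.2  6.  18. ] [1.501 0.    0.001] [546. -66. 232.]
0 [12.7  6.  18.2] [1.501 0.    0.001] [543. -61. 232.]
```

Request:
step_arm:
  commands: "0 0.1 1.7 -0.1 0.034 0 0;0 0.1 3.5 0.5 0.104 0 0;0 0.1 5.4 1.1 0.174 0 0;0 0.4 6.8 2.3 0.279 0 0;0 0.9 8.2 3.8 0.401 0 0;0 1.8 8.9 5.5 0.523 0 0;0 3 9.4 7.3 0.645 0 0;0 4.2 9.8 9.1 0.768 0 0;0 5.6 9.6 10.9 0.89 0 0;0 7 9.3 12.6 1.012 0 0;0 8.4 8.7 14.2 1.134 0 0;0 9.8 7.8 15.6 1.256 0 0;0 11.2 6.9 17 1.378 0 0;0 12.2 6 18 1.501 0 0;0 12.7 6 18.2 1.501 0 0;0 12.7 6 18.2 1.501 0 0;0 12.7 6 18.2 1.501 0 0;0 12.7 6 18.2 1.501 0 0;0 12.7 6 18.2 1.501 0 0"

```text
time_s: 12.53
eef_pos: [542.8, -62.5, 231.6]
ee_rot: [0.0, 0.249, 0.969, 0.0]
force: [0.1, -0.3, -1.6]
grip_width: 0.106
grip_force: 68.9
```

Run:
```python
from plan import *
s=sense(); print(s["time_s"],s["joints"],s["eef_pos"],s["force"]);print(Q(s["ee_rot"]).as_matrix())
phi=1.07; d=np.array([np.cos(phi),np.sin(phi)])
rel([0],[np.r_[np.array([519,-104.5])-55*d,58+5]],phi,0)
im=capture("scene")[100:380,150:470,::-1]
cv2.imwrite("pics/s5.png",cv2.resize(im,None,fx=2,fy=2))
```

```text
12.5333 [-0.33   0.372  1.459  0.001  1.309 -1.398] [542.76  -62.537 231.572] [ 0.119 -0.284 -1.591]
[[-0.876  0.482  0.001]
 [ 0.482  0.876  0.001]
 [-0.     0.001 -1.   ]]
0 [ 0.1  0.2 14.7] [ 0.001  0.    -0.002] [543. -61.  85.]
```

View pics/s5.png

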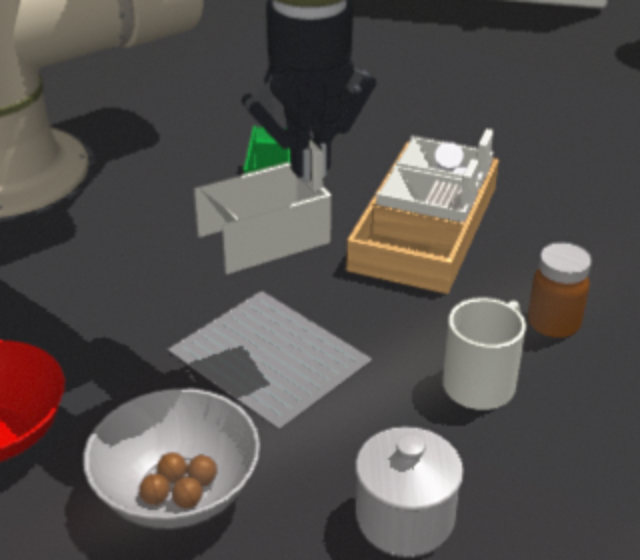

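The bin is empty and level above the mat (262,215), and the walnuts are in the bowl at (178,480). Lowering it.

Request:
step_arm:
  commands: "0 0.1 0.1 1 0 0 0;0 0.1 0.1 3 0 0 0;0 0.1 0.1 5 0 0 0;0 0.1 0.1 7 0 0 0;0 0.1 0.1 9 0 0 0;0 0.1 0.1 11 0 0 0;0 0.1 0.1 12.5 0 0 0;0 0.1 0.1 13.5 0 0 0;0 0.1 0.1 14.2 0 0 0;0 0.1 0.1 14.5 0 0 0;0 0.1 0.1 14.7 0 0 0;0 0.1 0.1 14.8 0 0 0;0 0.1 0.1 14.9 0 0 0;0 0.1 0.1 15 0 0 0;0 0.1 0.1 15.05 0 0 0;0 0.1 0.1 15.05 0 0 0"

```text
time_s: 13.92
eef_pos: [542.4, -59.8, 80.9]
ee_rot: [0.0, 0.248, 0.969, 0.0]
force: [0.2, 1.2, -1.5]
grip_width: 0.109
grip_force: 68.9
```

Request:
step_arm:
  commands: "0 0 0 0.05 0 0 0;0 0 0 0.1 0 0 0;0 0 0 0.15 0 0 0;0 0 0 0.2 0 0 0;0 0 0 0.2 0 0 0"

```text
time_s: 14.33
eef_pos: [542.4, -59.8, 79.6]
ee_rot: [0.0, 0.248, 0.969, -0.0]
force: [-2.1, 1.5, 5.2]
grip_width: 0.104
grip_force: 70.3
```

Contact (about 7 N up). Release slowly and withdraw straight up.

Request:
step_arm:
  commands: "0.2 0 0 0 0 0 0;0.3 0 0 0 0 0 0;0.4 0 0 0 0 0 0;0.5 0 0 0 0 0 0;0.6 0 0 0 0 0 0;0.6 0 0 0 0 0 0;0.6 0 0 0 0 0 0;0.6 0 0 0 0 0 0;0.6 0 0 -1 0 0 0;0.6 0 0 -3 0 0 0;0.6 0 0 -6 0 0 0;0.6 0 0 -9 0 0 0;0.6 0 0 -12 0 0 0;0.6 0 0 -15 0 0 0;0.6 0 0 -15 0 0 0;0.6 0 0 -15 0 0 0"
  newtons: 20

```text
time_s: 15.67
eef_pos: [542.7, -59.9, 230.8]
ee_rot: [0.002, 0.248, 0.969, -0.0]
force: [-0.4, 1.0, -1.2]
grip_width: 0.601
grip_force: 0.0
```

Run:
```python
from plan import *
s=sense(); print(s["time_s"],s["eef_pos"],s["force"],s["grip_width"])
im=capture("scene")[100:380,150:470,::-1]
cv2.imwrite("pics/s6.png",cv2.resize(im,None,fx=2,fy=2))
```

```text
15.6667 [542.707 -59.943 230.772] [-0.447  1.008 -1.173] 0.6010108794165753
```

View pics/s6.png

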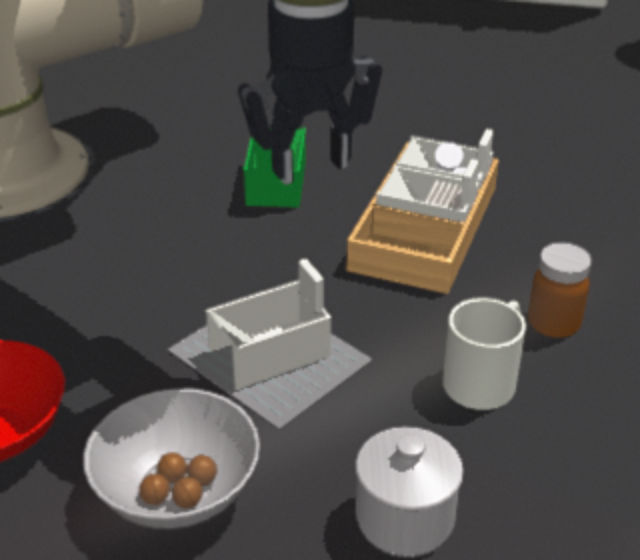

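The bin stands upright in the middle of the mat (268,330), the walnuts are in the bowl (178,480), and the gripper is clear. Handing in.

```bash
python3 -c "
from rig import *
print(finish_job())"
```

```text
the job is handed in; nothing more can be done
None
```

The job is handed in at about 16 s of the 54 s allowed: all four walnuts are in the steel bowl, the empty bin stands upright in the middle of the mat, and nothing else looks disturbed in the last picture, but the hand-in call returned no verdict.

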